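# Find and shim the rocking corner of a levelling plate

### The job

The plate that carries the culture dish rocks: press down on its corners with your fingertips until you find the one that gives, then press the yellow shim tab just in front of that corner (on its side towards you) down flat so that the corner is propped. Leave the other three tabs standing up, lift nothing, and leave the plate, the dish and the things beside the stand where they are.

Things in the scene. Friction and masses are not known exactly. Their poses are not given: they have to be found in the camera images.
- corner_front_left (a point): Point to press at the front left corner of the plate (as seen from the robot, front = nearer to it): the centre of the top face of that corner's ear while the plate is level, 32 mm above the worktop. The ear is 40 mm long (stand x), reaches 50 mm out (stand y) from the middle part of the plate and is 10 mm thick; the point lies 22 mm in from its outer end. The point belongs to the fixed stand: it does not move when the ear sinks.
- tab_front_left (a point): Point to press on the shim tab of the front left corner: on top of its yellow end where it lies once flat, 24 mm above the worktop, 62 mm from that corner's press point towards the stand's -x, and 30 mm from the tab's hinge. While raised the tab slopes up away from the ear at 0.6 rad, its tip about 45 mm above the worktop; pressing straight down above this point folds it flat.
- corner_front_right (a point): Point to press at the front right corner of the plate (as seen from the robot, front = nearer to it): the centre of the top face of that corner's ear while the plate is level, 32 mm above the worktop. The ear is 40 mm long (stand x), reaches 50 mm out (stand y) from the middle part of the plate and is 10 mm thick; the point lies 22 mm in from its outer end. The point belongs to the fixed stand: it does not move when the ear sinks.
- tab_front_right (a point): Point to press on the shim tab of the front right corner: on top of its yellow end where it lies once flat, 24 mm above the worktop, 62 mm from that corner's press point towards the stand's -x, and 30 mm from the tab's hinge. While raised the tab slopes up away from the ear at 0.6 rad, its tip about 45 mm above the worktop; pressing straight down above this point folds it flat.
- corner_rear_left (a point): Point to press at the rear left corner of the plate (as seen from the robot, front = nearer to it): the centre of the top face of that corner's ear while the plate is level, 32 mm above the worktop. The ear is 40 mm long (stand x), reaches 50 mm out (stand y) from the middle part of the plate and is 10 mm thick; the point lies 22 mm in from its outer end. The point belongs to the fixed stand: it does not move when the ear sinks.
- tab_rear_left (a point): Point to press on the shim tab of the rear left corner: on top of its yellow end where it lies once flat, 24 mm above the worktop, 62 mm from that corner's press point towards the stand's -x, and 30 mm from the tab's hinge. While raised the tab slopes up away from the ear at 0.6 rad, its tip about 45 mm above the worktop; pressing straight down above this point folds it flat.
- corner_rear_right (a point): Point to press at the rear right corner of the plate (as seen from the robot, front = nearer to it): the centre of the top face of that corner's ear while the plate is level, 32 mm above the worktop. The ear is 40 mm long (stand x), reaches 50 mm out (stand y) from the middle part of the plate and is 10 mm thick; the point lies 22 mm in from its outer end. The point belongs to the fixed stand: it does not move when the ear sinks.
- tab_rear_right (a point): Point to press on the shim tab of the rear right corner: on top of its yellow end where it lies once flat, 24 mm above the worktop, 62 mm from that corner's press point towards the stand's -x, and 30 mm from the tab's hinge. While raised the tab slopes up away from the ear at 0.6 rad, its tip about 45 mm above the worktop; pressing straight down above this point folds it flat.
- rocking_pad (a joint): How far the sprung pad under the rocking corner is pressed down, m: 0 = up, plate level; 0.006 = bottomed. Which corner it is changes from run to run and cannot be seen. Pressed on top, the rocking corner begins to sink at about 3 N and bottoms 6 mm down at about 5.5 N, while the opposite corner lifts; it comes back up when let go. The three other corners are firm and do not sink. With its shim in place the rocking corner sinks only about 1 mm.
- rocking_tab (a joint): The shim tab at the rocking corner (whichever it is), rad: 0 = raised as at first (slope 0.6 rad), 0.6 rad = folded flat, where it stops. Stiff friction hinge: about 4 N at its yellow end moves it, and it stays where it is left. Folding it slides a brass wedge under the ear.
- firm_tab_1 (a joint): The shim tab at one of the three firm corners, rad: 0 = raised as at first (slope 0.6 rad), 0.6 rad = folded flat, where it stops. Stiff friction hinge: about 4 N at its yellow end moves it, and it stays where it is left.
- firm_tab_2 (a joint): The shim tab at one of the three firm corners, rad: 0 = raised as at first (slope 0.6 rad), 0.6 rad = folded flat, where it stops. Stiff friction hinge: about 4 N at its yellow end moves it, and it stays where it is left.
- firm_tab_3 (a joint): The shim tab at one of the three firm corners, rad: 0 = raised as at first (slope 0.6 rad), 0.6 rad = folded flat, where it stops. Stiff friction hinge: about 4 N at its yellow end moves it, and it stays where it is left.
- stand: Grey fixed base of the levelling stand, 250 x 212 x 10 mm, on the worktop; origin on the worktop under the middle of the plate, x points away from the robot, y to the left (at yaw 0). It carries four supports that look alike, each with a black rubber pad under an ear of the plate and, on its -x side, a 40 mm steel shim tab with a 25 mm wide yellow end.
- plate_mid (a point): Centre of the top face of the loose aluminium plate (middle part 180 x 100 x 10 mm, with an ear reaching 50 mm out sideways at each of the four corners, 0.9 kg) that rests on the four pads between low steel locating pins; 32 mm above the worktop. z up.
- dish: Covered petri dish, 94 mm across, 15 mm high, standing on the middle of the plate; origin at the centre of its underside. Leave it there.
- amber_bottle: Brown jar with blue cap, 56 mm across, 80 mm high, to the left of the stand; origin at the centre of its underside. A bystander.
- tape_roll: Teal roll of tape lying flat, 52 mm across, 19 mm high, to the right of the stand; origin under its centre. A bystander.
- low_beaker: Low wide glass beaker, 101 x 99 mm, 49 mm high, to the right of the stand; origin at the centre of its underside. A bystander.

How it is judged:
By the outcome, as a careful person would: the job done as asked, in the order asked, and still so for the second after the job is handed in, with the robot touching nothing.
It also fails if it takes over 45 s, if anything falls off the work surface, if the arm or the gripper's body presses on something with over 40 N, if the wrist force passes 120 N, or if a joint passes its speed limit or range.

### The arm

A 6-joint arm with a two-finger parallel gripper is mounted at the origin on a cart in front of the work surface, level with it; the furniture and walls round the work are solid. World frame = base frame: x ahead of the robot, y to its left, z up, the work surface at z = 0. Lengths are in m, angles in rad, forces in N, time in s.
With the tool pointing down it reaches from about 0.275 to 0.75 m from the base axis. Payload 10.2 kg.
Tool frame: the origin (TCP) lies midway between the tips of the shut fingers; the grasp point (between the pads) lies 19 mm behind it; y points along the fingers, x is the direction in which the jaws open and shut, and the axes are right-handed (so a half turn about y gives the same grasp; the last joint's range is limited). The gripper opens to 85 mm and grips with 20 to 120 N. Pads are 22 mm wide; open, the fingers measure 114 mm over their backs; the gripper's body (76 mm by 85 mm) begins 54 mm behind the grasp point. The pads swing forward as they close: fully open they stand 13 mm farther back than shut.
Start: joints at [1.08, 0.313, 1.498, -0, 1.331, -0.223], TCP at [0.139, 0.506, 0.231] pointing down, gripper open.
Joint ranges: [-2.94, 2.94], [-0.97, 2.17], [0.19, 2.56], [-1.23, 4.37], [0.02, 3.11], [-2.88, 2.88]. Speed limits (rad/s): [2.39, 2.39, 3.01, 3.14, 3.14, 3.14].

### API

Orientations are given as a 3x3 rotation matrix whose columns are the frame's x, y, z axes.
In Python, from workcell import arm, optics gives the robot as it stands.
- The arm moves only by the shell command python3 -m creep 'ROWS' [FORCE]. ROWS is JSON, a list of rows, each a list of 5 numbers: the shift along the tool's x, y, z in m, then the turn about the tool's y in degrees, then the opening, from -1 (shut) to 1 (fully open). In form: [[tx, ty, tz, twist, grip], ...]. A call has 1 to 5 rows; each row shifts and turns the commanded pose from where the row before left it, along the tool's axes as they then stand; what a row does not reach is not made up. A row lasts 1/8 s, in which the tool goes at most 62.5 mm and 10.7 degrees, less where a joint would pass 70% of its speed; a pose out of reach is approached as far as the arm can. A call with a gripper value outside its range is refused whole. The fingers move at their own pace and stop on an object; FORCE is the grip in N (left out, the last holds). Time passes only in rows, so rows that do not move let the fingers close. It gives the time, the measured TCP pose, the force and the opening at its end, in the units of the state.
- arm.read_state(): the state, without advancing time (a new reading comes with each control period).
- optics.capture(name): name is "scene" or "top" or "wrist"; returns a dict with "color" (384x512x3 uint8, red, green, blue), "vfov" (degrees; the focal length in pixels is half the picture's height over the tangent of half this angle, whatever the lens; pixels are square), "cx", "cy" (the principal point, pixels), "k1" (the pictures are not rectified: a ray, as slopes to the right and down, at radius r is drawn at 1 + k1 r^2 times it, then the intrinsics apply), "R" (3x3) and "t" (3): a world point X has camera coordinates R X + t. Camera axes: x right, y down, z forward; pixel columns grow to the right and rows downward; lengths in m; the calibration is good to about 2 mm. A picture is of the moment at which its call begins. There is no depth.
- arm.job_done(): hands the job in, once; it reports no verdict.
The state is a dict: "clock": time; "q": joint angles; "qd": joint speeds; "joint_efforts": joint torques, N m; "eef_pos": TCP position; "orientation": TCP orientation; "force": force on the tool from outside, world axes, zero at the start; "moment": the same for the moment, N m; "grip_width": finger opening in m.
Only numpy, scipy, OpenCV 4.12 (cv2) and the standard library are available. Lean on these libraries where they do the work, as an engineer would, in place of code of your own. Each camera call takes 0.05 s, during which the arm holds its last target. There are 200 camera calls.

## Working session

There is one attempt and no reset: what is moved stays moved. The work goes in short steps, Python scripts to look and compute and a shell command to move; the robot and the scene stay as the last step left them, time stands still between calls to the robot, and variables do not carry over. Pictures are saved under pics/ and viewed, about 8 in all and at most 12, crops included, and the job is handed in when it is done.

```bash
mkdir -p pics
python3 - <<'E'
from workcell import arm, optics
import cv2,pickle
for n in("top","scene"):
    d=optics.capture(n); cv2.imwrite(f"pics/{n}0.png",d["color"][:,:,::-1]); pickle.dump(d,open(n+"0.pkl","wb"))
    print(n,d["vfov"],d["cx"],d["cy"],d["k1"],d["R"],d["t"])
s=arm.read_state();print(s)
E
```

```text
top 48.08281378780561 262.25424993848907 186.46115418987944 -0.07144214268850797 [[ 0.01339755 -0.99976227 -0.01720181]
 [-0.99798288 -0.01230212 -0.0622802 ]
 [ 0.06205377  0.01800152 -0.99791045]] [0.03260834 0.57732404 0.99795975]
scene 42.771328669801235 255.64777880426342 189.23095554474315 0.03853896331775357 [[ 0.47996927 -0.87723273 -0.00960421]
 [-0.48610241 -0.25682091 -0.8353128 ]
 [ 0.73029716  0.4055931  -0.54969108]] [-0.2478104   0.31196753  0.75054664]
{'clock': 0.1, 'q': array([ 1.07961294e+00,  3.13392904e-01,  1.49838878e+00, -2.13895634e-05,
        1.33099226e+00, -2.23420822e-01]), 'qd': array([-0.0003076 ,  0.00034837, -0.00226202, -0.00069873, -0.00346097,
       -0.00010543]), 'joint_efforts': array([ 2.83940157e-03, -4.12891281e+01, -2.60142839e+01, -1.72602977e-04,
        3.04474903e-03,  2.60228131e-05]), 'eef_pos': array([0.13881319, 0.50606758, 0.23078247]), 'orientation': array([[ 2.64569173e-01, -5.38857967e-04, -9.64366560e-01],
       [ 9.64366017e-01, -1.05143312e-03,  2.64569611e-01],
       [-1.15653238e-03, -9.99999302e-01,  2.41479522e-04]]), 'force': array([ 0.48269427,  0.59864454, -0.60074447]), 'moment': array([-0.06468155, -0.03358981,  0.06201844]), 'grip_width': 0.08518580881357367}
```

View pics/top0.png

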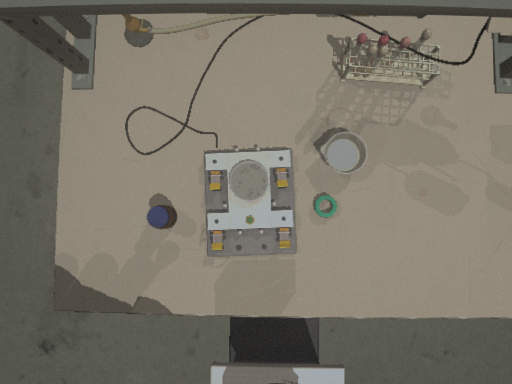

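View pics/scene0.png

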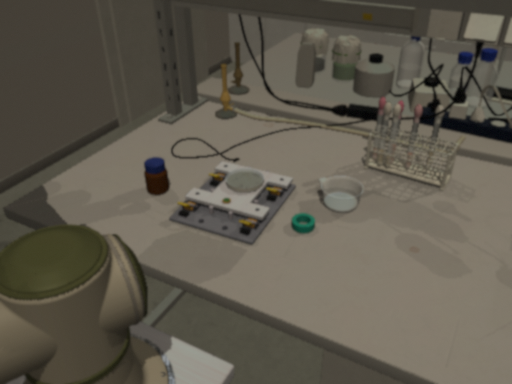

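Run:
```python
import cv2
a=cv2.imread("pics/top0.png")[140:265,195:305]
a=cv2.convertScaleAbs(a,alpha=1.5)
cv2.imwrite("pics/crop.png",cv2.resize(a,None,fx=4.8,fy=4.8,interpolation=cv2.INTER_CUBIC))
```

```text
(no output)
```

View pics/crop.png

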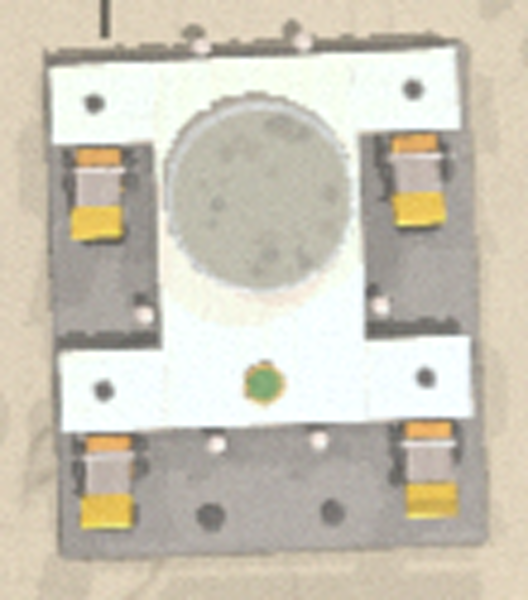

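```bash
cat > h.py <<'E'
import numpy as np, pickle
def bp(d,u,v,z):
    f=192/np.tan(np.radians(d["vfov"]/2)); p=np.array([(u-d["cx"])/f,(v-d["cy"])/f]); q=p.copy()
    for _ in range(30): q=p/(1+d["k1"]*(q@q))
    R,t=np.array(d["R"]),np.array(d["t"]); c=-R.T@t; r=R.T@np.r_[q,1]
    return c+r*(z-c[2])/r[2]
E
python3 - <<'E'
from h import *
d=pickle.load(open("top0.pkl","rb"))
n=["FL","FR","RL","RR"]
px=np.array([(103,390),(425,377),(93,103),(413,89)])
P=np.array([bp(d,195+(u+.5)/4.8-.5,140+(v+.5)/4.8-.5,.032) for u,v in px])[:,:2]
M=np.array([(-70,78),(-70,-78),(70,78),(70,-78)])/1000
c=P.mean(0);Q=P-c
a=np.arctan2((M[:,0]*Q[:,1]-M[:,1]*Q[:,0]).sum(),(M*Q).sum())
R=np.array([[np.cos(a),-np.sin(a)],[np.sin(a),np.cos(a)]])
print(c,np.degrees(a)); F=M@R.T+c
print("resid mm",(P-F)*1000)
for k,f in zip(n,F): print(k,f.round(4),"tab",(f+R@[-.062,0]).round(4))
from workcell import arm
s=arm.read_state();print(s["eef_pos"])
for k,f in zip(n,F): print(k, (s["orientation"].T@(np.r_[f,.1]-s["eef_pos"])).round(4))
E
```

```text
[0.56868362 0.07198701] 3.1006752132966158
resid mm [[ 0.00475729  0.02222079]
 [ 0.01751837  0.05567496]
 [-0.08241183  0.14080353]
 [ 0.06013617 -0.21869927]]
FL [0.4946 0.1461] tab [0.4327 0.1427]
FR [ 0.503  -0.0097] tab [ 0.4411 -0.013 ]
RL [0.6344 0.1537] tab [0.5725 0.1503]
RR [ 0.6428 -0.0021] tab [ 0.5809 -0.0055]
[0.13881319 0.50606758 0.23078247]
FL [-0.2529  0.131  -0.4383]
FR [-0.4009  0.1311 -0.4877]
RL [-0.2086  0.1309 -0.5712]
RR [-0.3566  0.131  -0.6205]
```

```bash
python3 -m creep '[[0,0,0,-9.2,-1],[0,0,0,-9.2,-1],[0,0,0,0,-1]]' 30
cat >> h.py <<'E'
S={"FL":(.4946,.1461),"FR":(.503,-.0097),"RL":(.6344,.1537),"RR":(.6428,-.0021),"tFL":(.4327,.1427),"tFR":(.4411,-.013),"tRL":(.5725,.1503),"tRR":(.5809,-.0055)}
def go(k,z):
    from workcell import arm
    s=arm.read_state(); o=s["orientation"]
    print(k,(o.T@(np.r_[S[k],z]-s["eef_pos"])).round(4),"yaw err",round(float(np.degrees(np.arctan2(o[1,0],o[0,0]))-93.1),2),"tilt",o[:2,1].round(3),s["clock"],s["grip_width"])
E
python3 -c "
from h import *;go('FL',.06)"
```

```text
clock: 0.48
eef_pos: [0.1389, 0.5062, 0.231]
orientation: [[-0.052, -0.0, -0.999], [0.999, -0.001, -0.052], [-0.001, -1.0, 0.0]]
force: [0.2, 0.1, 0.6]
grip_width: 0.0323
FL [-0.378   0.1711 -0.3366] yaw err -0.12 tilt [-0.    -0.001] 0.475 0.03229604277715472
```

```bash
python3 -m creep '[[-0.042,0,-0.0374,0,-1],[-0.042,0,-0.0374,0,-1],[-0.042,0,-0.0374,0,-1],[-0.042,0,-0.0374,0,-1],[-0.042,0,-0.0374,0,-1]]' >/dev/null; python3 -m creep '[[-0.042,0,-0.0374,0,-1],[-0.042,0,-0.0374,0,-1],[-0.042,0,-0.0374,0,-1],[-0.042,0,-0.0374,0,-1],[0,0.05,0,0,-1]]'; python3 -m creep '[[0,0.05,0,0,-1],[0,0.04,0,0,-1],[0,0,0,0,-1]]'; python3 -c "
from h import *;go('FL',.037)"
```

```text
clock: 1.72
eef_pos: [0.4989, 0.1442, 0.1827]
orientation: [[-0.045, 0.007, -0.999], [0.999, 0.0, -0.045], [-0.0, -1.0, -0.007]]
force: [0.3, 1.0, -0.9]
grip_width: -0.0005
clock: 2.1
eef_pos: [0.4937, 0.1466, 0.0892]
orientation: [[-0.05, -0.006, -0.999], [0.999, -0.0, -0.05], [-0.0, -1.0, 0.006]]
force: [0.9, -0.8, -0.0]
grip_width: 0.0005
FL [-0.0006  0.0522 -0.0011] yaw err -0.21 tilt [-0.006 -0.   ] 2.1 0.0005397823573474915
```

```bash
python3 -m creep '[[0,0.03,0,0,-1],[0,0.022,0,0,-1],[0,0,0,0,-1],[0,0,0,0,-1]]'|grep -E 'eef|force'; python3 -m creep '[[0,0.002,0,0,-1],[0,0.002,0,0,-1],[0,0,0,0,-1]]'|grep -E 'eef|force';python3 -m creep '[[0,0.002,0,0,-1],[0,0,0,0,-1],[0,0,0,0,-1]]'|grep -E 'eef|force'
```

```text
eef_pos: [0.4963, 0.1469, 0.0412]
force: [0.1, -0.3, -0.8]
eef_pos: [0.4952, 0.1468, 0.0353]
force: [-0.2, -0.2, 0.8]
eef_pos: [0.4952, 0.1468, 0.0333]
force: [0.4, 0.3, -1.0]
```

```bash
for i in 1 ; do python3 -m creep '[[0,0.0015,0,0,-1],[0,0,0,0,-1]]'|grep -E 'eef|force'; python3 -m creep '[[0,0.001,0,0,-1],[0,0,0,0,-1]]'|grep -E 'eef|force';python3 -m creep '[[0,0.001,0,0,-1],[0,0,0,0,-1]]'|grep -E 'eef|force'; done
```

```text
eef_pos: [0.4953, 0.1468, 0.032]
force: [-0.3, -0.5, 2.9]
eef_pos: [0.4953, 0.1468, 0.0309]
force: [-1.0, 0.8, 4.8]
eef_pos: [0.4952, 0.1469, 0.0299]
force: [-1.1, 0.3, 5.2]
```

```bash
python3 -m creep '[[0,0.001,0,0,-1],[0,0.001,0,0,-1],[0,0,0,0,-1]]'|grep -E 'eef|force'; python3 -m creep '[[0,0.001,0,0,-1],[0,0,0,0,-1]]'|grep -E 'eef|force'
```

```text
eef_pos: [0.4951, 0.1469, 0.028]
force: [-2.7, 0.5, 6.4]
eef_pos: [0.4951, 0.147, 0.027]
force: [-2.9, 1.7, 7.3]
```

FL gives (about 5 mm at ~7 N). I'll compare it with a neighbouring corner.

```bash
python3 -m creep '[[0,-0.03,0,0,-1],[0,-0.03,0,0,-1],[-0.052,0,0,0,-1],[-0.052,0,0,0,-1],[-0.052,0,0,0,-1]]'|grep -E 'eef|force'; python3 -m creep '[[0,0.03,0,0,-1],[0,0.02,0,0,-1],[0,0,0,0,-1],[0,0,0,0,-1]]'|grep -E 'eef|force';  python3 -c "
from h import *;go('FR',.0335)"
```

```text
eef_pos: [0.5034, -0.0105, 0.0866]
force: [1.2, 1.1, -0.0]
eef_pos: [0.5039, -0.009, 0.0375]
force: [0.4, -0.2, 0.5]
FR [-0.0007  0.004   0.001 ] yaw err -0.03 tilt [ 0.001 -0.   ] 5.85 -6.139522789253425e-05
```

```bash
python3 -m creep '[[0,0.004,0,0,-1],[0,0,0,0,-1]]'|grep -E 'eef|force'; python3 -m creep '[[0,0.001,0,0,-1],[0,0,0,0,-1]]'|grep -E 'eef|force';  python3 -m creep '[[0,0.001,0,0,-1],[0,0,0,0,-1]]'|grep -E 'eef|force'; python3 -m creep '[[0,0.001,0,0,-1],[0,0,0,0,-1]]'|grep -E 'eef|force'
```

```text
eef_pos: [0.5036, -0.0089, 0.0329]
force: [-0.2, -0.5, 0.1]
eef_pos: [0.5037, -0.009, 0.0321]
force: [-0.2, 0.3, 3.5]
eef_pos: [0.5037, -0.009, 0.032]
force: [-6.5, 0.7, 14.9]
eef_pos: [0.5038, -0.009, 0.0319]
force: [-9.3, 1.0, 27.4]
```

FR is firm (27 N, no sinking), so FL is the rocking corner. Next I move over its tab.

```bash
python3 -m creep '[[0,-0.03,0,0,-1],[0,-0.03,0,0,-1],[0.052,0,0.02,0,-1],[0.052,0,0.021,0,-1],[0.052,0,0.021,0,-1]]'|grep -E 'eef|force'; python3 -m creep '[[0,0,0,0,-1],[0,0,0,0,-1]]'|grep -E 'eef|force';  python3 -c "
from h import *;go('tFL',.05)
from workcell import optics
import cv2
cv2.imwrite('pics/w1.png',optics.capture('wrist')['color'][:,:,::-1])"
```

```text
eef_pos: [0.4325, 0.1448, 0.0899]
force: [1.0, -0.2, 0.7]
eef_pos: [0.4336, 0.1432, 0.0899]
force: [-0.6, -0.0, 0.3]
tFL [-0.0005  0.0399  0.001 ] yaw err -0.03 tilt [ 0. -0.] 7.725 8.39679002305833e-05
```

View pics/w1.png

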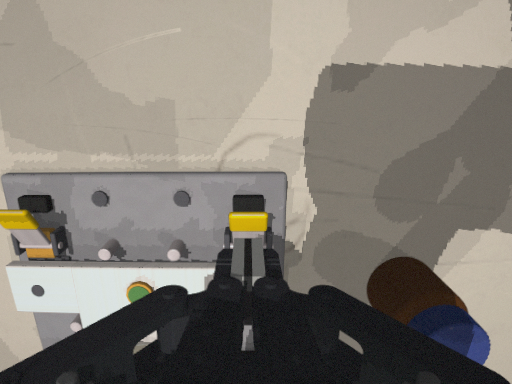

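The wrist view shows the fingers (tips near 250,240) in line with the yellow tab end (248,221). Pressing down now.

```bash
python3 -m creep '[[0,0.03,0.001,0,-1],[0,0.01,0,0,-1],[0,0,0,0,-1]]'|grep -E 'eef|force'; python3 -m creep '[[0,0.005,0,0,-1],[0,0.005,0,0,-1],[0,0,0,0,-1]]'|grep -E 'eef|force'; python3 -m creep '[[0,0.005,0,0,-1],[0,0.005,0,0,-1],[0,0,0,0,-1]]'|grep -E 'eef|force'; python3 -m creep '[[0,0.003,0,0,-1],[0,0,0,0,-1]]'|grep -E 'eef|force'
```

```text
eef_pos: [0.4325, 0.1428, 0.0496]
force: [0.6, -0.4, 0.4]
eef_pos: [0.4322, 0.1434, 0.0399]
force: [-0.0, -0.1, 0.3]
eef_pos: [0.4325, 0.1434, 0.0296]
force: [-0.2, -0.0, -0.7]
eef_pos: [0.4324, 0.1434, 0.0267]
force: [-0.7, -0.2, 0.0]
```

```bash
python3 -c "
from h import *
from workcell import optics
import cv2
d=optics.capture('wrist')
cv2.imwrite('pics/w2.png',d['color'][:,:,::-1])
t=optics.capture('scene')['color'][170:250,160:300,::-1]
cv2.imwrite('pics/s2.png',cv2.resize(cv2.convertScaleAbs(t,alpha=1.5),None,fx=5,fy=5,interpolation=2))
import numpy as np
f=192/np.tan(np.radians(d['vfov']/2))
for k,z in(('tFL',.024),('tFL',.042),('FL',.032),('FR',.032)):
  X=np.array(d['R'])@np.r_[S[k],z]+d['t'];p=X[:2]/X[2];p=p*(1+d['k1']*(p@p));print(k,p*f+[d['cx'],d['cy']])
"
```

```text
tFL [244.7065147  252.42575063]
tFL [244.38078333 270.99288166]
FL [244.91932536 361.31112377]
FR [-27.92763605 353.01699684]
```

View pics/w2.png

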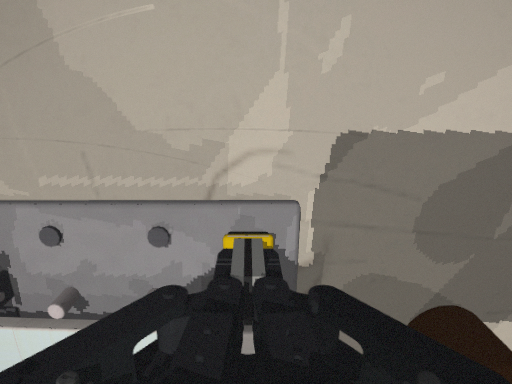

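View pics/s2.png

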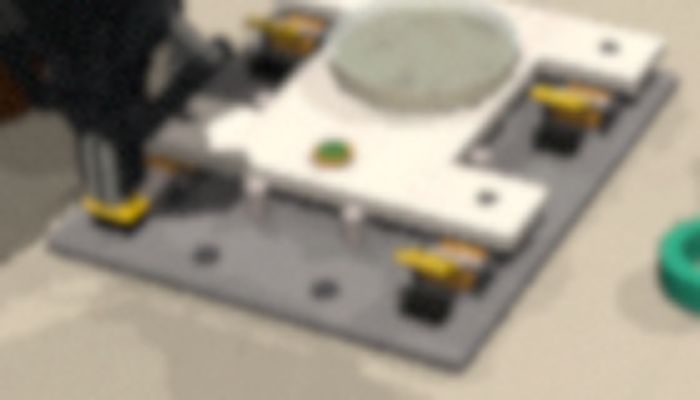

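The fingers are on the yellow end, and the tab has almost folded (the FR tab is visibly still raised). I'll press down to its stop.

```bash
python3 -m creep '[[0,0.002,0,0,-1],[0,0,0,0,-1]]'|grep -E 'eef|force'; python3 -m creep '[[0,0.001,0,0,-1],[0,0,0,0,-1]]'|grep -E 'eef|force'; python3 -m creep '[[0,0.001,0,0,-1],[0,0,0,0,-1]]'|grep -E 'eef|force'
```

```text
eef_pos: [0.4323, 0.1434, 0.0247]
force: [0.1, 0.1, 0.2]
eef_pos: [0.4322, 0.1434, 0.0237]
force: [-0.9, -0.2, 1.7]
eef_pos: [0.4322, 0.1434, 0.0232]
force: [-4.3, -1.0, 11.7]
```

```bash
python3 -m creep '[[0,0.001,0,0,-1],[0,0,0,0,-1],[0,0,0,0,-1]]'|grep -E 'eef|force'; python3 -m creep '[[0,-0.03,0,0,-1],[0,-0.03,0,0,-1],[0,0,-0.03,0,-1],[0,0,-0.032,0,-1],[0,0,0,0,-1]]'|grep -E 'eef|force'; python3 -m creep '[[0,0.03,0,0,-1],[0,0.016,0,0,-1],[0,0,0,0,-1],[0,0,0,0,-1]]'|grep -E 'eef|force';  python3 -c "
from h import *;go('FL',.033)"
```

```text
eef_pos: [0.4323, 0.1434, 0.023]
force: [-8.5, -0.4, 22.2]
eef_pos: [0.4956, 0.1466, 0.0816]
force: [-0.9, -0.1, -0.2]
eef_pos: [0.4945, 0.1468, 0.0365]
force: [-1.3, -0.3, 0.7]
FL [-0.0007  0.0035 -0.    ] yaw err -0.04 tilt [0.001 0.   ] 11.5 -0.00012848920722032157
```

```bash
python3 -m creep '[[0,0.004,0,0,-1],[0,0,0,0,-1]]'|grep -E 'eef|force'; python3 -m creep '[[0,0.001,0,0,-1],[0,0,0,0,-1]]'|grep -E 'eef|force';  python3 -m creep '[[0,0.001,0,0,-1],[0,0,0,0,-1]]'|grep -E 'eef|force'; python3 -m creep '[[0,0.0005,0,0,-1],[0,0,0,0,-1]]'|grep -E 'eef|force'
```

```text
eef_pos: [0.4945, 0.1467, 0.0321]
force: [1.2, -0.5, 0.1]
eef_pos: [0.4944, 0.1468, 0.0312]
force: [-1.3, 1.7, 4.5]
eef_pos: [0.4944, 0.1468, 0.031]
force: [-5.1, -0.3, 13.8]
eef_pos: [0.4944, 0.1468, 0.0309]
force: [-6.8, -0.7, 18.6]
```

The corner now stops after 1 mm, so it is propped. I'll withdraw and take a last look.

```bash
python3 -m creep '[[0,-0.03,0,0,-1],[0,-0.05,0,0,-1],[0,-0.05,0.03,0,-1],[0.02,-0.02,0.05,0,-1],[0.03,0,0.05,0,-1]]'|grep -E 'eef|force'; python3 -m creep '[[0.03,0,0.05,0,-1],[0.05,0,0.03,0,-1],[0.05,0,0.03,0,-1],[0.05,0,0.02,0,-1],[0,0,0,0,-1]]'|grep -E 'eef|force'
python3 - <<'E'
from workcell import optics
import cv2,numpy as np
a=optics.capture('top')['color'][135:270,140:375,::-1]; b=optics.capture('scene')['color'][150:245,140:370,::-1]
im=np.vstack([cv2.resize(cv2.convertScaleAbs(x,alpha=1.4),(700,h),interpolation=2) for x,h in((a,310),(b,290))])
cv2.imwrite('pics/end.png',im)
E
```

```text
eef_pos: [0.3609, 0.1899, 0.1806]
force: [-0.0, 1.7, 0.4]
eef_pos: [0.2205, 0.3644, 0.1791]
force: [-0.6, -0.8, -0.1]
```

View pics/end.png

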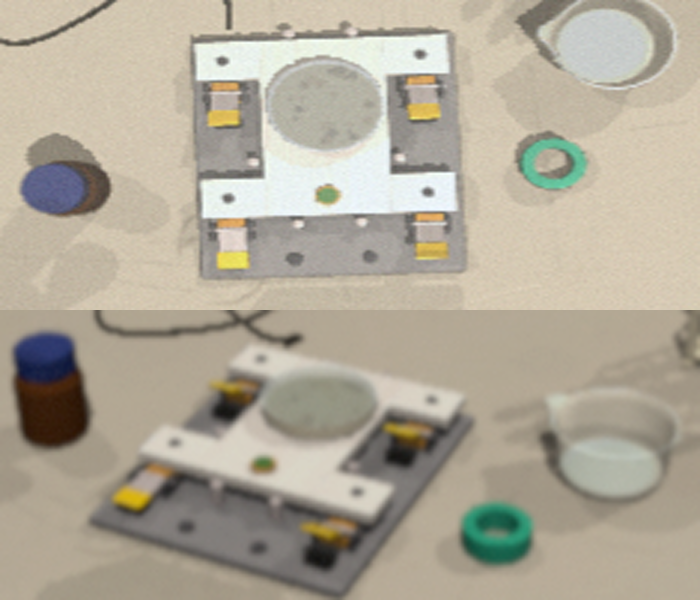

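The front left tab (233,258 top; 135,495 scene) lies flat, and the other three still stand. The plate, dish and bystanders haven't moved.

```bash
python3 -c "
from workcell import arm
print(arm.read_state()['clock'],arm.job_done())"
```

```text
the job is handed in; nothing more can be done
13.85 None
```

The front left corner was the one that rocked. I pressed its shim tab flat, and the job is handed in at 13.85 s on the robot's clock.

- **Finding the corner:** Front left sank about 5 mm at about 7 N. Front right stayed firm up to 27 N. I did not press the two rear corners, since only one corner rocks.
- **Folding the tab:** I pressed the front left tab to its stop, ending at 23 mm height and 22 N.
- **Final checks:** Pressed again, the front left corner sank only about 1 mm and held at 19 N. The last pictures show that tab flat and the other three tabs still raised. The plate, dish, bottle, tape and beaker look unmoved, and the arm is clear.
- **Odd reading:** The force read near zero while the tab was folding, where I expected about 4 N. The camera pictures and the stop force both confirmed that the tab did fold.

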